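# Release the vacuum valve that was left latched

### The job

One of the four push-button valves on the vacuum manifold has been left latched in, on, while the other three stand out, off. Find it - a light tap on each key tells - and press that key home with a fingertip and let go, so that it springs out and all four stand fully out. The other three must not be pushed in beyond a light tap; pick nothing up, and leave everything else on the bench where it lies.

Things in the scene. Friction and masses are not known exactly. Their poses are not given: they have to be found in the camera images.
- key_a (a joint): travel in m of one of the four identical push-push valve keys: 0 out (off), 0.003 latched in (on), 0.0065 fully home. Pressed past 0.0058 and let go, a key that was out stays latched in and a latched one springs out; pressed less than 0.0043 it returns to where it was. Takes 3 N to start from 0, 4.5 N from latched, 6.5 N to go home, plus 0.5 N per 10 mm/s
- key_a_top (a point): centre of the flat top of the same key, a black round cap 30 mm across and 9 mm thick; moves with the key, straight down as it is pressed
- key_b (a joint): travel in m of one of the four identical push-push valve keys: 0 out (off), 0.003 latched in (on), 0.0065 fully home. Pressed past 0.0058 and let go, a key that was out stays latched in and a latched one springs out; pressed less than 0.0043 it returns to where it was. Takes 3 N to start from 0, 4.5 N from latched, 6.5 N to go home, plus 0.5 N per 10 mm/s
- key_b_top (a point): centre of the flat top of the same key, a black round cap 30 mm across and 9 mm thick; moves with the key, straight down as it is pressed
- key_c (a joint): travel in m of one of the four identical push-push valve keys: 0 out (off), 0.003 latched in (on), 0.0065 fully home. Pressed past 0.0058 and let go, a key that was out stays latched in and a latched one springs out; pressed less than 0.0043 it returns to where it was. Takes 3 N to start from 0, 4.5 N from latched, 6.5 N to go home, plus 0.5 N per 10 mm/s
- key_c_top (a point): centre of the flat top of the same key, a black round cap 30 mm across and 9 mm thick; moves with the key, straight down as it is pressed
- key_d (a joint): travel in m of one of the four identical push-push valve keys: 0 out (off), 0.003 latched in (on), 0.0065 fully home. Pressed past 0.0058 and let go, a key that was out stays latched in and a latched one springs out; pressed less than 0.0043 it returns to where it was. Takes 3 N to start from 0, 4.5 N from latched, 6.5 N to go home, plus 0.5 N per 10 mm/s
- key_d_top (a point): centre of the flat top of the same key, a black round cap 30 mm across and 9 mm thick; moves with the key, straight down as it is pressed
- manifold: aluminium bar 224 (y) x 66 (x) x 28 mm, fixed to the bench; origin under its centre, -x its front. The valves stand on it in a row, key axes at x = 0, y = -75, -25, 25, 75 mm, names in any order. Key tops 92 mm above the bench when out, 89 when latched; the 37 mm nut under each reaches 77. A gauge 42 mm across, 73 high stands at y = -124 mm
- polish_pad: bystander, loose: a polishing disc on its backing, 100 mm across, 26 mm high, lying near the manifold's front; origin at the centre of its underside
- rubbing_block: bystander, loose: a hand rubbing block, 55 x 90 x 36 mm, near the manifold's front; origin at the centre of its underside
- wrench: bystander, loose: a flat spanner 170 mm long lying behind the manifold; origin under its middle, x along it
- wedge: bystander, loose: a wooden packing piece 30 x 75 x 22 mm behind the manifold; origin at the centre of its underside
- resin_tin: bystander, loose: a tin 76 mm across and 100 mm high, to the left; origin at the centre of its underside
- spray_bottle: bystander, loose: a trigger spray bottle 70 mm across and 186 mm high, to the right; origin at the centre of its underside
- quartz_sample: bystander, loose: a square stone sample 100 x 100 x 20 mm, to the right; origin at the centre of its underside

How it is judged:
At the end, for the whole second after the job is handed in: All four keys stand out (each within 1 mm of its outer stop) and none of the loose things lies more than 10 mm from where it was (value of joint each of key_a, key_b, key_c, key_d below 0.001 m and distance of each of polish_pad, rubbing_block, wrench, wedge, resin_tin, spray_bottle, quartz_sample from where it was at the start of the episode below 0.01 m); the robot touches nothing.
It fails at once if a key that stood out at the start is pushed in more than 4.3 mm (far enough to risk switching its valve on) (distance of any of key_a_top, key_b_top, key_c_top, key_d_top from where it was at the start of the episode above 0.0043 m).
It fails at once if one of the loose things beside the manifold is lifted, carried or pushed more than 10 mm (distance of any of polish_pad, rubbing_block, wrench, wedge, resin_tin, spray_bottle, quartz_sample from where it was at the start of the episode above 0.01 m).
It also fails if it takes over 42 s, if anything falls off the work surface, if the arm or the gripper's body presses on something with over 40 N, if the wrist force passes 120 N, or if a joint passes its speed limit or range.

### The arm

A 7-joint arm with a two-finger parallel gripper is mounted at the origin on the work surface. World frame = base frame: x ahead of the robot, y to its left, z up, the work surface at z = 0. Lengths are in m, angles in rad, forces in N, time in s.
With the tool pointing down it reaches from about 0.425 to 0.925 m from the base axis. Payload 6.8 kg.
Tool frame: the origin (TCP) lies on the centre line of the jaws, within the pads' length; the fingertips stand 19 mm ahead of it and the grasp point (between the pads) is the TCP; z points along the fingers, y is the direction in which the jaws open and shut (so a half turn about z gives the same grasp; the last joint's range is limited). The gripper opens to 88 mm and grips with 3 to 60 N. Pads are 20 mm wide; open, the fingers measure 115 mm over their backs; the gripper's body (75 mm by 178 mm) begins 61 mm behind the grasp point.
Start: joints at [1.185, 0.477, 0.022, 1.555, -0.011, 1.109, -0.083], TCP at [0.185, -0.649, 0.242] pointing down, gripper open.
Joint ranges: [-2.96, 2.96], [-0.34, 2.1], [-1.41, 1.46], [0.24, 2.44], [-1.37, 4.51], [0.17, 1.92], [-2.96, 2.96]. Speed limits (rad/s): [2.39, 2.39, 3.14, 3.14, 3.14, 3.14, 3.14].

### API

Orientations are given as a unit quaternion [x, y, z, w].
In Python, from cell import env gives the robot as it stands. The module is installed in compiled form; this text tells all that it offers.
- The arm moves only by the tool carry_out, never from a script. Its arguments are lists of equal length, an entry for each row: "rot": the turn, a rotation vector about the tool's x, y, z in degrees, a list of three; "slide": the shift along the tool's x, y, z in m, a list of three; "claw": the finger opening in m, from 0 to 0.0878. In form: {"rot": [[rx, ry, rz], ...], "slide": [[dx, dy, dz], ...], "claw": [claw, ...]}. A call has 1 to 12 rows; each row is the pose to reach, as a shift and turn from the pose commanded when the call began, along the tool's axes at that moment; what a row does not reach only later rows make up. A row lasts 1/12 s, in which the tool goes at most 41.7 mm and 7.16 degrees, less where a joint would pass 70% of its speed; a pose out of reach is approached as far as the arm can. A call with a gripper value outside its range is refused whole. The fingers move at their own pace and stop on an object; the grip force is fixed at half the most. Time passes only in rows, so rows that repeat a pose let the fingers close. It gives the time, the measured TCP pose, the force and the opening at its end, in the units of the state.
- env.state(): the state, without advancing time (a new reading comes with each control period).
- env.camera(name): name is "scene" or "side" or "wrist"; returns the picture (384x512x3 uint8, red, green, blue); there is no depth.
- env.camera_info(name): a dict with "K" (3x3 intrinsics, pixels), "pose" (4x4, takes a point from camera to world coordinates); the wrist camera has in their place "mount" (4x4, takes a point from camera to tool coordinates, whose origin is the TCP and whose axes are the flange's). Camera axes: x right, y down, z forward; pixel columns grow to the right and rows downward; lengths in m; the calibration is good to about 2 mm. The wrist camera is an equidistant fisheye: a pixel r from the principal point sees the ray r / f radians off the axis. A picture is of the moment at which its call begins: read the wrist's pose just before it. camera_info takes no time and is no camera call.
- env.hand_in(): hands the job in, once; it reports no verdict.
Trained networks look in the newest picture that a camera, given by its name, has taken for a name from the list of things; names that differ only in an ending like _2 or _b are one class to them, and where a whole thing is asked for, a point or a joint stands for the part that bears it (a point fixed in the world has none). Each returns a list of dicts, best first, with "conf" (0 to 1); they miss things now and then, are a little off and sometimes report something else, mostly with a low value. They report only what shows in the picture. A call takes as long as a camera call.
- env.boxes_of(camera, name): "bbox" ([left, top, right, bottom] in pixels, round what is visible of it).
- env.silhouettes(camera, name): "pixels" (384x512 bool, what is visible of it) and "bbox" ([left, top, right, bottom] in pixels, round what is visible of it).
- env.spot_point(camera, name): "uv" ([column, row] in pixels: a listed point, or the origin of a listed thing).
The state is a dict: "time_s": time; "joint_positions": joint angles; "joint_vel": joint speeds; "effort": joint torques, N m; "tool_pos": TCP position; "tcp_rot": TCP orientation; "force": force on the tool from outside, world axes, zero at the start; "ft_torque": the same for the moment, N m; "finger_gap": opening from 0.0 (shut) to 1.0 (fully open).
Only numpy, scipy, OpenCV 4.12 (cv2) and the standard library are available. Lean on these libraries where they do the work, as an engineer would, in place of code of your own. Each camera call takes 0.05 s, during which the arm holds its last target. There are 200 camera calls.

## Working session

There is one attempt and no reset: what is moved stays moved. The work goes in short steps, Python scripts to look and compute and a tool call to move; the robot and the scene stay as the last step left them, time stands still between calls to the robot, and variables do not carry over. Pictures are saved under pics/ and viewed, about 8 in all and at most 12, crops included, and the job is handed in when it is done.

Besides the shell and the picture viewer there is one more tool, called after ">>>" by a JSON object that holds its "op" and its "data", one argument or row to a line. carry_out: Moves the arm, as the interface text tells. Its arguments: {"type":"object","properties":{"rot":{"type":"array","items":{"type":"array","items":{"type":"number"}}},"slide":{"type":"array","items":{"type":"array","items":{"type":"number"}}},"claw":{"type":"array","items":{"type":"number"}}},"required":["rot","slide","claw"]}

```bash
mkdir -p pics; cat > h.py <<'E'
from cell import env
import numpy as np, cv2
from scipy.spatial.transform import Rotation as R
def ray(cam,uv):
    i=env.camera_info(cam);K=np.array(i["K"]);u=np.array([(uv[0]-K[0,2])/K[0,0],(uv[1]-K[1,2])/K[1,1]])
    if cam=="wrist":
        r=np.hypot(*u);d=np.array([*(u/max(r,1e-9)*np.sin(r)),np.cos(r)])
        s=env.state();T=np.eye(4);T[:3,:3]=R.from_quat(s["tcp_rot"]).as_matrix();T[:3,3]=s["tool_pos"];P=T@np.array(i["mount"])
    else: d=np.array([*u,1.]);P=np.array(i["pose"])
    return P[:3,3],P[:3,:3]@d
def at(cam,uv,z):
    o,d=ray(cam,uv);return o+d*(z-o[2])/d[2]
E
python3 - <<'E'
from h import *
s=env.state();print({k:np.round(v,3) for k,v in s.items()})
ims=[]
for c in("scene","side"):
    im=env.camera(c);cv2.imwrite(f"pics/{c}0.png",im[...,::-1])
    for n in("key_a_top",):
        for p in env.spot_point(c,n)[:6]: print(c,n,np.round(p["uv"]),round(p["conf"],2),np.round(at(c,p["uv"],.091),4))
    for p in env.spot_point(c,"manifold")[:2]: print(c,"man",np.round(p["uv"]),round(p["conf"],2),np.round(at(c,p["uv"],0),4))
E
```

```text
{'time_s': np.float64(0.0), 'joint_positions': array([ 1.185,  0.478,  0.022,  1.556, -0.011,  1.109, -0.083]), 'joint_vel': array([ 0.   , -0.001, -0.   ,  0.   ,  0.001,  0.   ,  0.001]), 'effort': array([-0.0000e+00, -5.8285e+01,  1.5340e+00, -2.7260e+01, -5.4000e-02,
        1.7000e-02,  0.0000e+00]), 'tool_pos': array([ 0.185, -0.649,  0.241]), 'tcp_rot': array([ 0.99 ,  0.138, -0.   , -0.001]), 'force': array([ 0.129, -1.166, -0.583]), 'ft_torque': array([-0.021, -0.025,  0.006]), 'finger_gap': np.float64(1.001)}
scene key_a_top [306. 180.] 0.41 [0.5549 0.1397 0.091 ]
scene man [283. 207.] 0.81 [0.5658 0.0619 0.    ]
side key_a_top [236. 223.] 0.47 [0.5375 0.1523 0.091 ]
side man [239. 229.] 0.94 [0.5603 0.0598 0.    ]
```

```bash
cd pics; python3 -c "
import cv2,numpy as np
a=[cv2.imread(f'{c}0.png') for c in('scene','side')];cv2.imwrite('both0.png',cv2.resize(np.vstack(a),None,fx=.78,fy=.78))"; ls
```

```text
both0.png
scene0.png
side0.png
```

View pics/scene0.png

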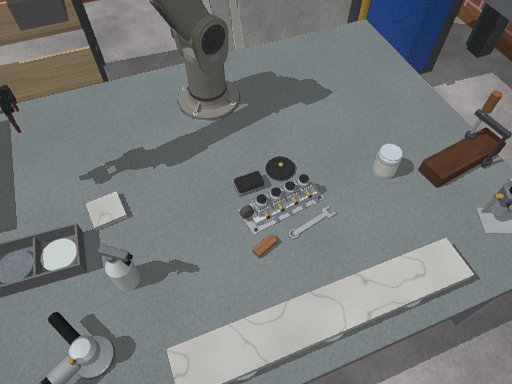

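View pics/side0.png

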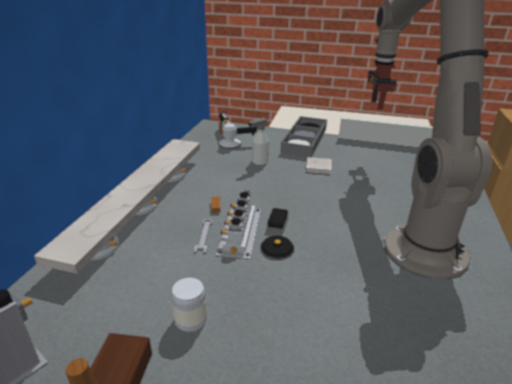

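The scene shows the manifold near (283,207), with key caps at about (262,200), (276,192), (290,186) and (304,180), and the gauge at the left end (248,212), which is -y. The pad and block lie at its front, toward the robot. The side view agrees.

```bash
python3 - <<'E'
from h import *
k=np.array([at("scene",p,.091) for p in[(262,200),(276,192),(290,186),(304,180)]]);print(np.round(k,3))
for n,uv in dict(spray=(127,286),tin=(386,174),quartz=(106,212)).items(): print(n,np.round(at("scene",uv,.0),3))
s=env.state();M=R.from_quat(s["tcp_rot"]).as_matrix();print(np.round(M,3))
for t in([.54,.06,.30],):print(np.round(M.T@(np.array(t)-s["tool_pos"]),3))
E
```

```text
[[ 0.573 -0.014  0.091]
 [ 0.562  0.036  0.091]
 [ 0.557  0.084  0.091]
 [ 0.553  0.132  0.091]]
spray [ 0.643 -0.448  0.   ]
tin [0.575 0.437 0.   ]
quartz [ 0.377 -0.46   0.   ]
[[ 0.962  0.274 -0.   ]
 [ 0.274 -0.962  0.001]
 [-0.    -0.001 -1.   ]]
[ 0.536 -0.584 -0.058]
```

>>> {"op": "carry_out", "data": {
  "rot": [
    [0,0,0],
    [0,0,0],
    [0,0,0],
    [0,0,0],
    [0,0,0],
    [0,0,0],
    [0,0,0],
    [0,0,0],
    [0,0,0],
    [0,0,0],
    [0,0,0],
    [0,0,0]
  ],
  "slide": [
    [0.536,-0.584,-0.058],
    [0.536,-0.584,-0.058],
    [0.536,-0.584,-0.058],
    [0.536,-0.584,-0.058],
    [0.536,-0.584,-0.058],
    [0.536,-0.584,-0.058],
    [0.536,-0.584,-0.058],
    [0.536,-0.584,-0.058],
    [0.536,-0.584,-0.058],
    [0.536,-0.584,-0.058],
    [0.536,-0.584,-0.058],
    [0.536,-0.584,-0.058]
  ],
  "claw": [0,0,0,0,0,0,0,0,0,0,0,0]
}}

```text
time_s: 1.3
tool_pos: [0.4091, -0.2015, 0.2786]
tcp_rot: [0.99, 0.138, 0.0, 0.0]
force: [0.6, 0.0, -0.7]
finger_gap: 0.128
```

>>> {"op": "carry_out", "data": {
  "rot": [
    [0,0,0],
    [0,0,0],
    [0,0,0],
    [0,0,0],
    [0,0,0],
    [0,0,0],
    [0,0,0],
    [0,0,0],
    [0,0,0],
    [0,0,0]
  ],
  "slide": [
    [0.19,-0.21,-0.02],
    [0.19,-0.21,-0.02],
    [0.19,-0.21,-0.02],
    [0.19,-0.21,-0.02],
    [0.19,-0.21,-0.02],
    [0.19,-0.21,-0.02],
    [0.19,-0.21,-0.02],
    [0.19,-0.21,-0.02],
    [0.19,-0.21,-0.02],
    [0.19,-0.21,-0.02]
  ],
  "claw": [0,0,0,0,0,0,0,0,0,0]
}}

```text
time_s: 2.13
tool_pos: [0.5334, 0.0497, 0.2978]
tcp_rot: [0.99, 0.138, -0.001, 0.0]
force: [0.1, 0.2, -0.2]
finger_gap: 0.007
```

```bash
python3 - <<'E'
from h import *
s=env.state();print(s["tool_pos"],s["force"],s["finger_gap"])
im=env.camera("wrist");cv2.imwrite("pics/w1.png",im[...,::-1])
for p in env.spot_point("wrist","key_a_top")[:8]: print(np.round(p["uv"],1),round(p["conf"],2),np.round(at("wrist",p["uv"],.0915),4))
for p in env.silhouettes("wrist","key_a_top")[:8]:
    ys,xs=np.nonzero(p["pixels"]); print("sil",np.round(p["bbox"]),round(p["conf"],2),round(xs.mean(),1),round(ys.mean(),1))
for p in env.spot_point("wrist","manifold")[:2]: print("man",np.round(p["uv"],1),round(p["conf"],2),np.round(at("wrist",p["uv"],0),4))
E
```

```text
[0.53339582 0.04973566 0.29775451] [ 0.13735314  0.21192382 -0.16166612] 0.00728384335613591
[192.9 135. ] 0.72 [0.5464 0.1356 0.0915]
sil [181. 126. 208. 146.] 0.98 194.4 136.3
man [258.7 130.9] 0.81 [0.5604 0.0583 0.    ]
```

View pics/w1.png

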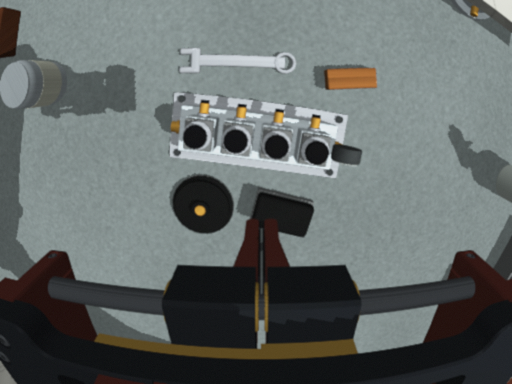

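The wrist picture shows four black caps at about (196,135), (236,140), (277,146) and (317,152). The gauge is at the right (347,155), and the block, pad, wrench and wedge are clear of the keys.

```bash
python3 - <<'E'
from h import *
g=cv2.imread("pics/w1.png",0)
C=[]
for u,v in[(196,135),(236,140),(277,146),(317,152)]:
    m=np.zeros_like(g);cv2.circle(m,(u,v),17,255,-1)
    n,l,st,ce=cv2.connectedComponentsWithStats(((g<50)&(m>0)).astype(np.uint8))
    i=1+st[1:,4].argmax();C.append(at("wrist",ce[i],.0915));print(ce[i].round(1),st[i],C[-1].round(4))
C=np.array(C)[:,:2];c=C.mean(0);d=np.linalg.svd(C-c)[2][0];d*=-np.sign(d[1])
print("centre",c.round(4),"dir",d.round(4),"spacing",((C-c)@d).round(4),"resid",((C-c)@[d[1],-d[0]]).round(4))
s=env.state();M=R.from_quat(s["tcp_rot"]).as_matrix()
for k in(75,25,-25,-75):
    p=c-d*k/1000;print(k,p.round(4),"tool shift",(M.T@(np.array([*p,.118])-s["tool_pos"])).round(4))
E
```

```text
[194.4 136.5] [184 125  22  23 396] [0.5452 0.1337 0.0915]
[235.1 140.7] [224 130  23  23 403] [0.5528 0.0847 0.0915]
[276.  146.5] [265 135  23  23 409] [0.5593 0.0358 0.0915]
[316.2 152.3] [305 141  23  23 395] [ 0.5661 -0.013   0.0915]
centre [0.5559 0.0603] dir [ 0.1399 -0.9902] spacing [-0.0742 -0.0246  0.0247  0.0741] resid [ 0.0003 -0.0004  0.      0.0001]
75 [0.5454 0.1346] tool shift [ 0.0348 -0.0792  0.18  ]
25 [0.5524 0.0851] tool shift [ 0.0281 -0.0297  0.1801]
-25 [0.5594 0.0355] tool shift [0.0214 0.0199 0.1801]
-75 [ 0.5664 -0.014 ] tool shift [0.0147 0.0694 0.1801]
```

>>> {"op": "carry_out", "data": {
  "rot": [
    [0,0,0],
    [0,0,0],
    [0,0,0],
    [0,0,0],
    [0,0,0],
    [0,0,0],
    [0,0,0],
    [0,0,0],
    [0,0,0],
    [0,0,0]
  ],
  "slide": [
    [0.035,-0.079,0.04],
    [0.035,-0.079,0.08],
    [0.035,-0.079,0.12],
    [0.035,-0.079,0.15],
    [0.035,-0.079,0.17],
    [0.035,-0.079,0.176],
    [0.035,-0.079,0.178],
    [0.035,-0.079,0.18],
    [0.035,-0.079,0.18],
    [0.035,-0.079,0.18]
  ],
  "claw": [0,0,0,0,0,0,0,0,0,0]
}}

```text
time_s: 3.17
tool_pos: [0.5474, 0.1361, 0.1205]
tcp_rot: [0.99, 0.138, 0.002, -0.0]
force: [-0.4, 0.5, -0.0]
finger_gap: 0.006
```

```bash
python3 - <<'E'
from h import *
s=env.state();print(s["tool_pos"],s["force"])
im=env.camera("wrist");cv2.imwrite("pics/w2.png",im[...,::-1])
E
```

```text
[0.54739154 0.13605595 0.12051937] [-0.41158524  0.52586834 -0.00644004]
```

View pics/w2.png

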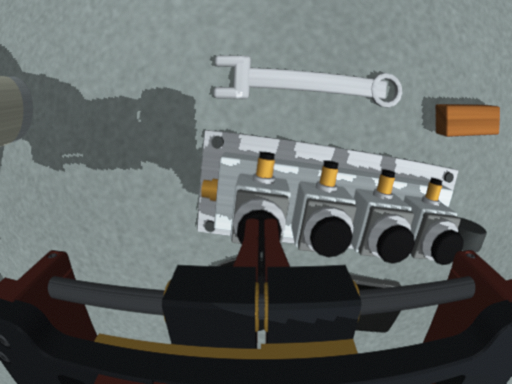

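The fingers are centred over the leftmost cap, roughly (258,225). Now a light tap.

>>> {"op": "carry_out", "data": {
  "rot": [
    [0,0,0],
    [0,0,0],
    [0,0,0],
    [0,0,0],
    [0,0,0],
    [0,0,0],
    [0,0,0],
    [0,0,0]
  ],
  "slide": [
    [-0.001,0.001,0.003],
    [-0.001,0.001,0.006],
    [-0.001,0.001,0.007],
    [-0.001,0.001,0.008],
    [-0.001,0.001,0.009],
    [-0.001,0.001,0.01],
    [-0.001,0.001,0.01],
    [-0.001,0.001,0.01]
  ],
  "claw": [0,0,0,0,0,0,0,0]
}}

```text
time_s: 3.88
tool_pos: [0.5452, 0.1347, 0.1082]
tcp_rot: [0.99, 0.138, -0.0, 0.0]
force: [-0.4, -1.9, 4.7]
finger_gap: 0.003
```

>>> {"op": "carry_out", "data": {
  "rot": [
    [0,0,0],
    [0,0,0],
    [0,0,0],
    [0,0,0]
  ],
  "slide": [
    [0,0,-0.0008],
    [0,0,-0.0015],
    [0,0,-0.0015],
    [0,0,-0.0015]
  ],
  "claw": [0,0,0,0]
}}

```text
time_s: 4.22
tool_pos: [0.5451, 0.1347, 0.1097]
tcp_rot: [0.99, 0.138, 0.0, 0.0]
force: [-0.3, -2.6, 4.1]
finger_gap: 0.006
```

Key 1 (leftmost) still pushes back with 4 N at a tip height of 90.7 mm, so it stands out (off). On to key 2, ending at the same height.

>>> {"op": "carry_out", "data": {
  "rot": [
    [0,0,0],
    [0,0,0],
    [0,0,0],
    [0,0,0],
    [0,0,0],
    [0,0,0],
    [0,0,0],
    [0,0,0],
    [0,0,0],
    [0,0,0],
    [0,0,0],
    [0,0,0]
  ],
  "slide": [
    [0,0,-0.01],
    [0,0,-0.012],
    [-0.0035,0.025,-0.012],
    [-0.0067,0.0495,-0.012],
    [-0.0067,0.0495,-0.012],
    [-0.0067,0.0495,-0.006],
    [-0.0067,0.0495,-0.003],
    [-0.0067,0.0495,-0.002],
    [-0.0067,0.0495,-0.001],
    [-0.0067,0.0495,0],
    [-0.0067,0.0495,0],
    [-0.0067,0.0495,0]
  ],
  "claw": [0,0,0,0,0,0,0,0,0,0,0,0]
}}

```text
time_s: 5.22
tool_pos: [0.5522, 0.086, 0.1096]
tcp_rot: [0.99, 0.139, 0.0, -0.0]
force: [-0.3, 0.0, -0.5]
finger_gap: 0.004
```

No force on key 2 at the height where an out key pushes back, so it's the latched candidate. I'll tap the other two before committing.

>>> {"op": "carry_out", "data": {
  "rot": [
    [0,0,0],
    [0,0,0],
    [0,0,0],
    [0,0,0],
    [0,0,0],
    [0,0,0],
    [0,0,0],
    [0,0,0],
    [0,0,0],
    [0,0,0],
    [0,0,0],
    [0,0,0]
  ],
  "slide": [
    [0,0,-0.01],
    [0,0,-0.012],
    [-0.0035,0.025,-0.012],
    [-0.0067,0.0495,-0.012],
    [-0.0067,0.0495,-0.012],
    [-0.0067,0.0495,-0.006],
    [-0.0067,0.0495,-0.003],
    [-0.0067,0.0495,-0.002],
    [-0.0067,0.0495,-0.001],
    [-0.0067,0.0495,0],
    [-0.0067,0.0495,0],
    [-0.0067,0.0495,0]
  ],
  "claw": [0,0,0,0,0,0,0,0,0,0,0,0]
}}

```text
time_s: 6.22
tool_pos: [0.559, 0.037, 0.1097]
tcp_rot: [0.99, 0.139, -0.0, -0.0]
force: [-2.3, 1.6, 4.0]
finger_gap: 0.004
```

>>> {"op": "carry_out", "data": {
  "rot": [
    [0,0,0],
    [0,0,0],
    [0,0,0],
    [0,0,0],
    [0,0,0],
    [0,0,0],
    [0,0,0],
    [0,0,0],
    [0,0,0],
    [0,0,0],
    [0,0,0],
    [0,0,0]
  ],
  "slide": [
    [0,0,-0.01],
    [0,0,-0.012],
    [-0.0035,0.025,-0.012],
    [-0.0067,0.0495,-0.012],
    [-0.0067,0.0495,-0.012],
    [-0.0067,0.0495,-0.006],
    [-0.0067,0.0495,-0.003],
    [-0.0067,0.0495,-0.002],
    [-0.0067,0.0495,-0.001],
    [-0.0067,0.0495,0],
    [-0.0067,0.0495,0],
    [-0.0067,0.0495,0]
  ],
  "claw": [0,0,0,0,0,0,0,0,0,0,0,0]
}}

```text
time_s: 7.22
tool_pos: [0.5662, -0.0125, 0.1097]
tcp_rot: [0.99, 0.139, -0.0, -0.0]
force: [-3.0, 1.2, 4.3]
finger_gap: 0.006
```

Keys 3 and 4 push back with 4 N, so key 2 is the latched one. I'll go back to it and press home.

>>> {"op": "carry_out", "data": {
  "rot": [
    [0,0,0],
    [0,0,0],
    [0,0,0],
    [0,0,0],
    [0,0,0],
    [0,0,0],
    [0,0,0],
    [0,0,0],
    [0,0,0],
    [0,0,0],
    [0,0,0],
    [0,0,0]
  ],
  "slide": [
    [0,0,-0.01],
    [0,0,-0.012],
    [0.0045,-0.033,-0.012],
    [0.009,-0.066,-0.012],
    [0.0134,-0.099,-0.012],
    [0.0134,-0.099,-0.012],
    [0.0134,-0.099,-0.006],
    [0.0134,-0.099,-0.002],
    [0.0134,-0.099,0],
    [0.0134,-0.099,0.001],
    [0.0134,-0.099,0.002],
    [0.0134,-0.099,0.002]
  ],
  "claw": [0,0,0,0,0,0,0,0,0,0,0,0]
}}

```text
time_s: 8.22
tool_pos: [0.5522, 0.0838, 0.1076]
tcp_rot: [0.991, 0.137, -0.0, 0.001]
force: [-1.4, -3.8, 4.3]
finger_gap: 0.006
```

>>> {"op": "carry_out", "data": {
  "rot": [
    [0,0,0],
    [0,0,0],
    [0,0,0],
    [0,0,0],
    [0,0,0],
    [0,0,0]
  ],
  "slide": [
    [0,0,0.001],
    [0,0,0.002],
    [0,0,0.003],
    [0,0,0.0035],
    [0,0,0.0035],
    [0,0,0.0035]
  ],
  "claw": [0,0,0,0,0,0]
}}

```text
time_s: 8.72
tool_pos: [0.5522, 0.0838, 0.1048]
tcp_rot: [0.99, 0.138, -0.0, 0.001]
force: [-4.9, -4.3, 11.4]
finger_gap: 0.008
```

11.4 N means it's against the home stop. Now I'll let go and tap again at the earlier height as a check.

>>> {"op": "carry_out", "data": {
  "rot": [
    [0,0,0],
    [0,0,0],
    [0,0,0],
    [0,0,0],
    [0,0,0],
    [0,0,0],
    [0,0,0],
    [0,0,0],
    [0,0,0],
    [0,0,0],
    [0,0,0],
    [0,0,0]
  ],
  "slide": [
    [0,0,-0.002],
    [0,0,-0.006],
    [0,0,-0.015],
    [0,0,-0.018],
    [0,0,-0.018],
    [0,0,-0.012],
    [0,0,-0.0085],
    [0,0,-0.0075],
    [0,0,-0.0065],
    [0,0,-0.0055],
    [0,0,-0.0055],
    [0,0,-0.0055]
  ],
  "claw": [0,0,0,0,0,0,0,0,0,0,0,0]
}}

```text
time_s: 9.72
tool_pos: [0.5519, 0.0856, 0.1096]
tcp_rot: [0.99, 0.139, -0.0, 0.0]
force: [-2.0, 0.3, 3.9]
finger_gap: 0.005
```

Key 2 now pushes back with 3.9 N at the height where it gave none before, so it has sprung out. I'll retreat upward.

>>> {"op": "carry_out", "data": {
  "rot": [
    [0,0,0],
    [0,0,0],
    [0,0,0],
    [0,0,0],
    [0,0,0],
    [0,0,0],
    [0,0,0],
    [0,0,0]
  ],
  "slide": [
    [0,0,-0.01],
    [0,0,-0.04],
    [0,0,-0.08],
    [0,0,-0.12],
    [0,0,-0.15],
    [-0.03,0,-0.18],
    [-0.03,0,-0.18],
    [-0.03,0,-0.18]
  ],
  "claw": [0,0,0,0,0,0,0,0]
}}

```text
time_s: 10.38
tool_pos: [0.5236, 0.0772, 0.292]
tcp_rot: [0.99, 0.138, 0.002, 0.001]
force: [0.6, 0.5, 0.4]
finger_gap: 0.005
```

```bash
python3 - <<'E'
from h import *
s=env.state();print(s["time_s"],s["tool_pos"],s["force"])
im=env.camera("wrist");cv2.imwrite("pics/w3.png",im[...,::-1])
E
```

```text
10.3833 [0.52362797 0.07723589 0.29203083] [0.62093143 0.53228673 0.38425012]
```

View pics/w3.png

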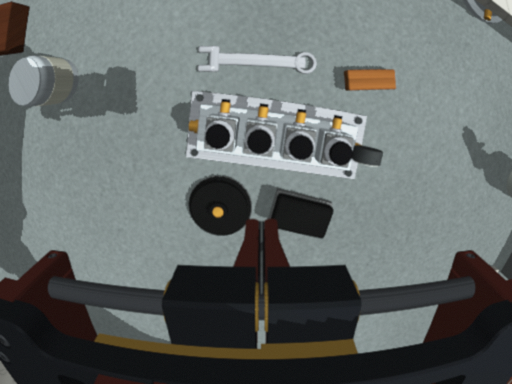

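The picture shows the four caps at (218,136), (260,138), (301,146) and (341,151). The pad, block, wrench, wedge and tin lie as before, and the gripper is clear.

```bash
python3 -c "
from cell import env
print(env.hand_in())"
```

```text
the job is handed in; nothing more can be done
None
```

The latched valve was the second key from the left (+y end, the end away from the gauge). I pressed it home and it sprang out, so all four keys should now stand out; the job is handed in at about 10.4 s of the 42 s allowed.

- **Finding it:** I tapped each key with the closed fingertips. With the tip about 91 mm above the bench, the other three pushed back with about 4 N. The second key gave no force there and only touched at about 89 mm.
- **Other keys:** the deepest push on a key that stood out was about 2.8 mm by the measured tip height, on the first key. That is under the 4.3 mm limit.
- **Pressing it:** the force rose to 11.4 N at a measured tip height of 85.8 mm, which I took as the home stop. Nominal home height is 85.5 mm, so the reading was 0.3 mm off.
- **Checks afterwards:** after letting go, the same key pushed back with 3.9 N at 91 mm, so it has sprung out. I did not tap the other three again after the press.
- **Bench:** the last wrist picture shows the pad, rubbing block, wrench, wedge and tin apparently unmoved and the gripper clear. I judged this by eye. The spray bottle and quartz sample were not in view, but the arm never came near the bottle and passed well above the sample.

No check failed. The key-finding network reported only one of the four caps in each picture, so I located all four by thresholding the wrist image.

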